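Check a bowed machine cover for rocking with a straightedge

TASK

Check the long cover plate for rocking: pick up the plain straightedge bar, lay it lengthwise along the middle of the plate, centred over its high crest, and let go. Then press down near the straightedge's left end (left as seen by the robot) until it rocks down onto that side of the plate, lift off, and do the same near its right end. Leave the straightedge lying on the plate, do not shove the plate about, and leave the square flange and the spanner alone.

Things in the scene. Friction and masses are not known exactly. Their poses are not given: they have to be found in the camera images.
- straightedge: plain bright aluminium bar 220 x 20 x 16 mm, 0.25 kg, dark dot near each end of its top, loose on the table to the robot's left. Origin: centre of its underside; y along its length, x across, z up. Ends alike. Laid on the cover's crest it lies level; 1 to 2 N near an end tips it 5 degrees (6 mm down at 90 mm from its middle) onto the rigid slope; let go, it tips back.
- cover: cover plate to check: dark steel rectangle 160 x 100 mm, 2 kg, a screw hole in each corner, loose on the table, lying roughly left to right. Its top is bowed: a flat crest, 40 mm of the length, 20 mm above the table, falls evenly to 15 mm at both ends. Origin: centre of its underside; y along its length to its left end as the robot sees it, x away from the robot, z up.
- square_flange: bystander, not to be moved: flat square dark steel flange 85 x 85 mm, 18 mm high, with a round 36 mm bore; loose on the table. Origin: centre of its underside, z up.
- spanner: bystander, not to be moved: open-ended steel spanner 188 mm long, 33 mm wide, 6 mm thick, lying flat; loose on the table. Origin: centre of its underside; y runs along its length, z up.

How it is judged (in metres and radians):
On the way, in this order (a step that is already met when the one before it is completed fails the run):
1. the straightedge lies lengthwise along the middle of the cover plate, let go (x of straightedge in the frame of cover between -0.02 and 0.02 m and y of straightedge in the frame of cover between -0.02 and 0.02 m and z of straightedge in the frame of cover between 0.01 and 0.028 m and angle between the y axis of straightedge and the y axis of cover, either way round below 0.3 rad and angle between straightedge's own z axis and vertical below 0.2 rad and contact force between the fingers and straightedge below 0.1 N and linear speed of straightedge below 0.03 m/s), for 0.2 s.
2. pressed near its left end, the straightedge rocks down to the left (y of the grasp point in the frame of cover above 0.06 m and contact force between the fingers and straightedge above 1 N and angle between straightedge's own z axis and vertical between 0.05 and 0.2 rad and horizontal distance between straightedge and cover below 0.035 m), for 0.1 s.
3. pressed near its right end, the straightedge rocks down to the right (y of the grasp point in the frame of cover below -0.06 m and contact force between the fingers and straightedge above 1 N and angle between straightedge's own z axis and vertical between 0.05 and 0.2 rad and horizontal distance between straightedge and cover below 0.035 m), for 0.1 s.
At the end, for the whole second after the job is handed in: After both presses, the straightedge lies at rest and untouched on the cover's upper face, its middle within 30 mm of the cover's middle along and across (20 mm when first laid), its length within 17 degrees of the cover's; the cover is within 40 mm of where it was (x of straightedge in the frame of cover between -0.03 and 0.03 m and y of straightedge in the frame of cover between -0.03 and 0.03 m and z of straightedge in the frame of cover between 0.01 and 0.028 m and angle between the y axis of straightedge and the y axis of cover, either way round below 0.3 rad and angle between straightedge's own z axis and vertical below 0.2 rad and contact force between the fingers and straightedge below 0.1 N and linear speed of straightedge below 0.03 m/s and distance of cover from where it was at the start of the episode below 0.04 m).
It fails at once if the square flange or the spanner was moved by more than 30 mm (distance of any of square_flange, spanner from where it was at the start of the episode above 0.03 m).
It fails at once if the cover plate was shoved more than 40 mm (distance of cover from where it was at the start of the episode above 0.04 m).
It also fails if it takes over 61 s, if anything falls off the work surface, if the arm or the gripper's body presses on something with over 40 N, if the wrist force passes 120 N, or if a joint passes its speed limit or range.

ROBOT

A 6-joint arm with a two-finger parallel gripper is mounted at the origin on the work surface; the furniture and walls round the work are solid. World frame = base frame: x ahead of the robot, y to its left, z up, the work surface at z = 0. Lengths are in mm, angles in rad, forces in N, time in s.
With the tool pointing down it reaches from about 350 to 875 mm from the base axis. Payload 4.2 kg.
Tool frame: the origin (TCP) lies at the very end of the fingers, on their centre line; the grasp point (between the pads) lies arm.grip_depth behind it (arm.grip_depth is the distance from the TCP to the grasp point, in mm); z points along the fingers, y is the direction in which the jaws open and shut (so a half turn about z gives the same grasp; the last joint's range is limited). The gripper opens to 85 mm and grips with 20 to 120 N. Pads are 22 mm wide; open, the fingers measure 114 mm over their backs; the gripper's body (76 mm by 85 mm) begins 54 mm behind the grasp point. The pads swing forward as they close: fully open they stand 13 mm farther back than shut.
Start: joints at [1.475, 0.385, 0.008, 0, -1.194, -0.259], TCP at [217.094, 586.063, 231.312] pointing down, gripper open.
Joint ranges: [-3.14, 3.14], [-1.21, 2.06], [-1.07, 1.41], [-3.16, 2.05], [-2.99, -0.16], [-3.1, 3.1]. Speed limits (rad/s): [2.79, 2.79, 3.14, 3.14, 3.14, 3.14].

INTERFACE

Orientations are given as a unit quaternion [x, y, z, w].
In Python, from bench import arm, optics, workorder gives the robot as it stands. The module is installed in compiled form; this text tells all that it offers.
- The arm moves only by the tool play_rows, never from a script. Its arguments are lists of equal length, an entry for each row: "travel": the shift along the tool's x, y, z in m, a list of three; "rotation": the turn, a rotation vector about the tool's x, y, z in rad, a list of three; "grip": the opening, from 0 (shut) to 1 (fully open). In form: {"travel": [[x, y, z], ...], "rotation": [[rx, ry, rz], ...], "grip": [grip, ...]}. A call has 1 to 12 rows; each row shifts and turns the commanded pose from where the row before left it, along the tool's axes as they then stand; what a row does not reach is not made up. A row lasts 1/12 s, in which the tool goes at most 41.7 mm and 7.16 degrees, less where a joint would pass 70% of its speed; a pose out of reach is approached as far as the arm can. A call is refused whole if a number of a shift passes 0.0417 or a number of a turn 0.125, either way. A call with a gripper value outside its range is refused whole. The fingers move at their own pace and stop on an object; the grip force is fixed at half the most. Time passes only in rows, so rows that do not move let the fingers close. It gives the time, the measured TCP pose, the force and the opening at its end, in the units of the state.
- arm.read_state(): the state, without advancing time (a new reading comes with each control period).
- optics.get_image(name): name is "scene" or "top" or "wrist"; returns a dict with "image" (480x640x3 uint8, blue, green, red), "depth" (480x640 float32, mm along the optical axis (not along the pixel's ray), 0 where there is no reading), "camera_matrix" (3x3 intrinsics, pixels), "R" (3x3) and "t" (3): a world point X has camera coordinates R X + t; the wrist camera has in their place "hand_eye" (4x4, takes a point from camera to tool coordinates, whose origin is the TCP and whose axes are the flange's). Camera axes: x right, y down, z forward; pixel columns grow to the right and rows downward; lengths in mm; the calibration is good to about 2 mm. A picture is of the moment at which its call begins: read the wrist's pose just before it.
- workorder.job_done(): hands the job in, once; it reports no verdict.
The state is a dict: "clock": time; "joints": joint angles; "joint_vel": joint speeds; "joint_efforts": joint torques, N m; "position": TCP position; "ee_rot": TCP orientation; "contact_force": force on the tool from outside, world axes, zero at the start; "wrist_torque": the same for the moment, N m; "gripper_width": finger opening in mm.
Only numpy, scipy, OpenCV 4.12 (cv2) and the standard library are available. Lean on these libraries where they do the work, as an engineer would, in place of code of your own. Each camera call takes 0.05 s, during which the arm holds its last target. There are 200 camera calls.

## Working session

There is one attempt and no reset: what is moved stays moved. The work goes in short steps, Python scripts to look and compute and a tool call to move; the robot and the scene stay as the last step left them, time stands still between calls to the robot, and variables do not carry over. Pictures are saved under pics/ and viewed, about 8 in all and at most 12, crops included, and the job is handed in when it is done.

Besides the shell and the picture viewer there is one more tool, called after ">>>" by a JSON object that holds its "api" and its "payload". play_rows: Moves the arm, as the interface text tells. Its arguments: {"type":"object","properties":{"travel":{"type":"array","items":{"type":"array","items":{"type":"number"}}},"rotation":{"type":"array","items":{"type":"array","items":{"type":"number"}}},"grip":{"type":"array","items":{"type":"number"}}},"required":["travel","rotation","grip"]}

```bash
mkdir -p pics; python3 - <<'E'
from bench import arm, optics
import cv2, numpy as np
print(arm.read_state(), arm.grip_depth)
for n in ["top","scene"]:
    d=optics.get_image(n); cv2.imwrite(f"pics/{n}1.png",d["image"]); np.savez(f"{n}1.npz",**d)
    print(n,d["camera_matrix"],d["R"],d["t"])
E
```

```text
{'clock': 0.0, 'joints': array([ 1.47458877e+00,  3.85536765e-01,  6.60301858e-03, -4.73337699e-04,
       -1.19398610e+00, -2.58616537e-01]), 'joint_vel': array([-0.00131391, -0.00059246, -0.00177316,  0.00051378,  0.00018278,
        0.00136309]), 'joint_efforts': array([ 4.43130580e-05, -3.92288911e+01,  1.88402528e+01,  4.18625280e+00,
       -4.61273070e-03,  5.26501989e-07]), 'position': array([216.91687441, 585.52236161, 230.22840737]), 'ee_rot': array([ 9.84287726e-01, -1.76568676e-01, -1.33122539e-04,  1.07610354e-03]), 'contact_force': array([ 0.33149069, -0.57333944, -0.16906002]), 'wrist_torque': array([-0.02444108, -0.02886712,  0.11519222]), 'gripper_width': 85.3857577594589} 18.700000000000003
top [[449.09246969   0.         319.79038659]
 [  0.         449.09246969 242.57720797]
 [  0.           0.           1.        ]] [[ 0.02588745 -0.99961849  0.00962847]
 [-0.98960778 -0.02698862 -0.14123757]
 [ 0.14144354 -0.00587213 -0.98992891]] [  52.63396041  523.8970522  1111.17456067]
scene [[616.94069907   0.         330.17625005]
 [  0.         616.94069907 228.1602042 ]
 [  0.           0.           1.        ]] [[ 0.69674253 -0.71716275  0.01508108]
 [-0.52405812 -0.52326719 -0.67197807]
 [ 0.48980907  0.46029234 -0.74041747]] [-332.58903946  350.72483183  973.25729612]
```

View pics/top1.png

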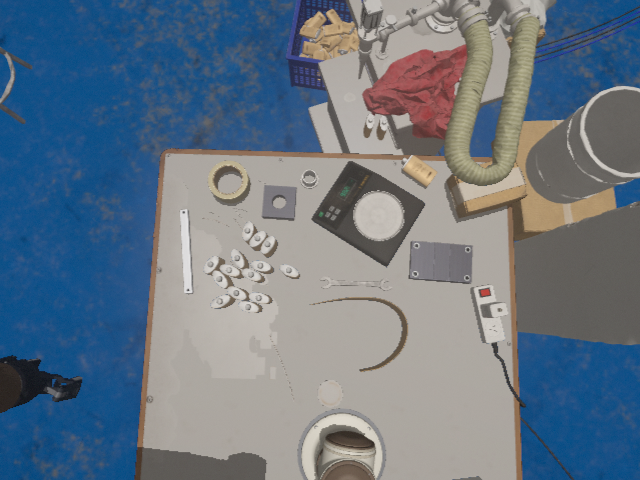

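The top view shows the straightedge at (186,251), the cover at (441,262), the flange at (279,202) and the spanner at (356,284). A scale, a hose, a box and a power strip stand near the cover.

```bash
cat > h.py <<'E'
import numpy as np, cv2
def ray(d,uv,z):
    K,R,t=d["camera_matrix"],d["R"],d["t"]; uv=np.atleast_2d(uv).astype(float)
    r=(R.T@np.linalg.inv(K)@np.c_[uv,np.ones(len(uv))].T).T; c=-R.T@t
    return c+r*((z-c[2])/r[:,2])[:,None]
def proj(d,X):
    p=d["R"]@np.asarray(X,float)+d["t"]; q=d["camera_matrix"]@p; return q[:2]/q[2]
def cloud(d):
    v,u=np.mgrid[:480,:640]; z=d["depth"]; K=d["camera_matrix"]
    P=np.stack([(u-K[0,2])/K[0,0]*z,(v-K[1,2])/K[1,1]*z,z],-1)-d["t"]
    return P@d["R"]
def big(mask,box):
    m=np.zeros_like(mask); x0,y0,x1,y1=box; m[y0:y1,x0:x1]=mask[y0:y1,x0:x1]
    c=max(cv2.findContours(m,cv2.RETR_EXTERNAL,cv2.CHAIN_APPROX_NONE)[0],key=cv2.contourArea); return c[:,0,:]
E
python3 - <<'E'
from h import *
d=np.load("top1.npz"); im=d["image"]; g=cv2.cvtColor(im,cv2.COLOR_BGR2GRAY)
print(g[250,183:192],g[245,186],g[250,170:205],g[262,405:412],g[240:246,440])
P=cloud(d)
def rep(n,c,z):
    w=ray(d,c,z)[:,:2].astype(np.float32); r=cv2.minAreaRect(w); print(n,r, cv2.boxPoints(r).round(0).tolist())
rep("bar",big((g>215).astype(np.uint8)*255,(165,195,205,305)),16)
rep("cover",big((g<125).astype(np.uint8)*255,(400,232,482,292)),17)
rep("flange",big((g<125).astype(np.uint8)*255,(255,178,303,225)),18)
for n,(u,v) in dict(bar=(186,251),cover=(441,262),scale=(370,212),scaleedge=(410,215),hose=(480,165),box=(490,190),strip=(490,310),bottle=(418,170)).items(): print(n,P[v,u].round(0))
ys=[(x,y) for x in range(480,760,40) for y in range(-420,60,40)]
m=(P[...,0]>300)&(P[...,0]<800)&(P[...,1]<100)&(P[...,1]>-450)&(P[...,2]>40)&(d["depth"]>0)
for a in range(300,800,50): print(a,[int(P[...,2][m&(P[...,0]//50*50==a)&(P[...,1]//50*50==b)].max(initial=0)) for b in range(-450,100,50)])
E
```

```text
[222 219 220 220 221 223 187 130 164] 220 [170 171 172 173 174 175 176 175 175 176 177 176 214 222 219 220 220 221
 223 187 130 164 177 179 179 178 179 179 178 178 179 179 180 179 179] [169 168 169 169 122  87 118] [169 169 147 122 119 119]
bar ((494.65960693359375, 413.83013916015625), (215.00743103027344, 17.736928939819336), 6.971431255340576) [[387.0, 410.0], [389.0, 392.0], [602.0, 418.0], [600.0, 436.0]]
cover ((482.99896240234375, -246.79747009277344), (161.59246826171875, 99.88671112060547), 87.12349700927734) [[429.0, -325.0], [529.0, -330.0], [537.0, -169.0], [437.0, -164.0]]
flange ((628.0878295898438, 175.7216796875), (83.45326232910156, 88.20699310302734), 86.9374771118164) [[582.0, 136.0], [670.0, 132.0], [674.0, 215.0], [586.0, 220.0]]
bar [494. 414.  11.]
cover [ 482. -248.   22.]
scale [599. -57.  69.]
scaleedge [ 597. -161.   55.]
hose [ 725. -332.   82.]
box [ 659. -354.   87.]
strip [ 363. -343.   94.]
bottle [ 725. -188.   26.]
300 [0, 96, 98, 0, 0, 51, 51, 0, 0, 0, 0]
350 [0, 110, 100, 0, 0, 0, 55, 53, 54, 53, 53]
400 [0, 0, 40, 0, 0, 0, 0, 0, 0, 0, 0]
450 [0, 0, 0, 0, 0, 0, 61, 61, 0, 0, 0]
500 [0, 0, 0, 0, 0, 52, 76, 77, 75, 61, 0]
550 [0, 0, 0, 0, 0, 61, 76, 74, 76, 60, 45]
600 [88, 87, 90, 91, 0, 61, 75, 75, 75, 52, 43]
650 [91, 163, 161, 154, 128, 59, 61, 75, 58, 48, 0]
700 [90, 175, 167, 154, 149, 0, 0, 55, 50, 0, 0]
750 [0, 192, 176, 160, 154, 0, 0, 0, 0, 0, 0]
```

View pics/scene1.png

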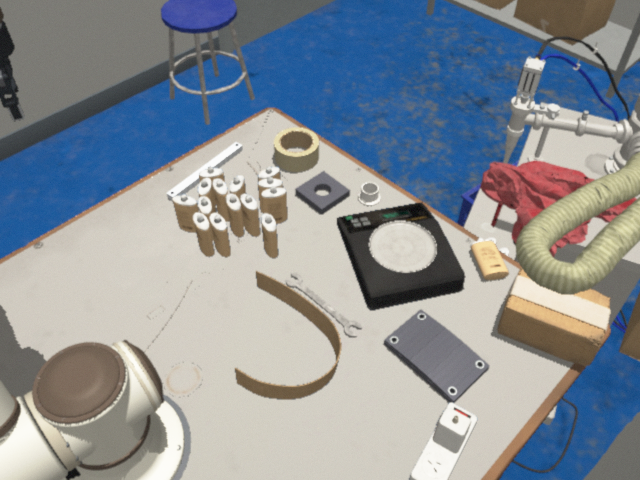

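The scene view agrees: the bar at (205,170) is left of the small bottles, the cover at (437,355) is clear, and the adapter and strip are at (450,430). Next I check the clearance around the bar and work out the first move.

```bash
cat >> h.py <<'E'
from scipy.spatial.transform import Rotation as Ro
def plan(s,target,yaw=None):
    "target TCP mm world; yaw of tool y (deg): tool-frame shift (m), and turn about tool z to get vertical+yaw"
    R=Ro.from_quat(s["ee_rot"]); sh=R.inv().apply(np.array(target)-s["position"])/1000
    Rm=R.as_matrix(); cy=np.degrees(np.arctan2(Rm[1,1],Rm[0,1])); out=[sh.round(4)]
    if yaw is not None:
        a=np.radians(yaw); y=np.array([np.cos(a),np.sin(a),0]); z=np.array([0,0,-1.]); T=np.stack([np.cross(y,z),y,z],1)
        out.append((R.inv()*Ro.from_matrix(T)).as_rotvec().round(4))
    print("pos",s["position"].round(1),"yawY",cy.round(2),"tilt",np.degrees(np.arccos(-Rm[2,2])).round(2),"F",s["contact_force"].round(2),"w",round(s["gripper_width"],1),"j",s["joints"].round(2),"t",s["clock"]); print("shift",out)
E
python3 - <<'E'
from h import *; from bench import arm
d=np.load("top1.npz"); P=cloud(d)
m=(P[...,2]>25)&(d["depth"]>0)
for a in range(360,680,20): print(a,[int(P[...,2][m&(P[...,0]//20*20==a)&(P[...,1]//20*20==b)].max(initial=0)) for b in range(200,480,20)])
plan(arm.read_state(),[495,414,180],-83)
E
```

```text
360 [96, 89, 85, 82, 90, 97, 84, 0, 0, 0, 0, 0, 0, 0]
380 [94, 85, 87, 97, 85, 77, 0, 0, 0, 0, 0, 0, 0, 0]
400 [73, 83, 0, 84, 85, 97, 83, 0, 0, 0, 0, 0, 0, 0]
420 [87, 98, 86, 86, 97, 97, 84, 86, 0, 0, 0, 0, 0, 0]
440 [99, 86, 87, 88, 96, 84, 96, 84, 0, 0, 0, 0, 0, 0]
460 [88, 86, 86, 98, 83, 85, 86, 81, 0, 0, 0, 0, 0, 0]
480 [85, 0, 79, 87, 84, 0, 0, 0, 0, 0, 0, 0, 0, 0]
500 [93, 93, 85, 0, 0, 0, 0, 0, 0, 0, 0, 0, 0, 0]
520 [96, 96, 96, 0, 0, 0, 0, 0, 0, 0, 0, 0, 0, 0]
540 [82, 84, 96, 0, 0, 0, 0, 0, 0, 0, 0, 0, 0, 0]
560 [0, 80, 86, 0, 0, 0, 0, 0, 0, 0, 0, 0, 0, 0]
580 [0, 0, 0, 0, 0, 0, 0, 0, 0, 0, 0, 0, 0, 0]
600 [0, 0, 0, 0, 0, 0, 0, 0, 0, 0, 0, 0, 0, 0]
620 [0, 0, 0, 46, 50, 51, 51, 48, 0, 0, 0, 0, 0, 0]
640 [0, 0, 0, 49, 49, 48, 51, 50, 0, 0, 0, 0, 0, 0]
660 [0, 0, 46, 50, 0, 0, 0, 50, 0, 0, 0, 0, 0, 0]
pos [216.9 585.6 230.3] yawY -110.33 tilt 0.11 F [-0.07 -0.02 -0.4 ] w 85.4 j [ 1.47  0.39  0.01 -0.   -1.19 -0.26] t 0.1
shift [array([0.3204, 0.0642, 0.0505]), array([ 2.000e-03,  4.000e-04, -4.771e-01])]
```

>>> {"api": "play_rows", "payload": {"travel": [[0.032,0.0064,0.005],[0.032,0.0064,0.005],[0.032,0.0064,0.005],[0.032,0.0064,0.005],[0.032,0.0064,0.005],[0.032,0.0064,0.005],[0.032,0.0064,0.005],[0.032,0.0064,0.005],[0.032,0.0064,0.005],[0.032,0.0064,0.005]], "rotation": [[0,0,0],[0,0,0],[0,0,0],[0,0,0],[0,0,0],[0,0,0],[0,0,0],[0,0,0],[0,0,0],[0,0,0]], "grip": [0.55,0.55,0.55,0.55,0.55,0.55,0.55,0.55,0.55,0.55]}}

```text
clock: 0.93
position: [495.9, 413.7, 180.5]
ee_rot: [0.984, -0.176, -0.0, 0.0]
contact_force: [0.6, 2.0, -0.6]
gripper_width: 47.1
```

>>> {"api": "play_rows", "payload": {"travel": [[0,0,0],[0,0,0],[0,0,0],[0,0,0],[0,0,0],[0,0,0],[0,0,0],[0,0,0]], "rotation": [[0.001,0,-0.08],[0,0,-0.08],[0,0,-0.08],[0,0,-0.08],[0,0,-0.08],[0,0,-0.077],[0,0,0],[0,0,0]], "grip": [0.55,0.55,0.55,0.55,0.55,0.55,0.55,0.55]}}

```text
clock: 1.6
position: [494.7, 414.7, 180.8]
ee_rot: [0.998, 0.06, -0.0, -0.0]
contact_force: [-0.1, -0.1, -0.9]
gripper_width: 47.3
```

```bash
python3 - <<'E'
from h import *; from bench import arm,optics
s=arm.read_state(); plan(s,[495,414,4],-83)
d=optics.get_image("wrist"); cv2.imwrite("pics/w1.png",d["image"]); im=d["image"]
np.savez("w1.npz",**d)
H=d["hand_eye"]; T=np.eye(4); T[:3,:3]=Ro.from_quat(s["ee_rot"]).as_matrix(); T[:3,3]=s["position"]; C=np.linalg.inv(T@H)
e=dict(camera_matrix=d["camera_matrix"],R=C[:3,:3],t=C[:3,3])
g=cv2.cvtColor(im,cv2.COLOR_BGR2GRAY)
c0=proj(e,[495,414,16]); print(c0, g[int(c0[1])%480,int(c0[0])%640])
for X in ([390,401,16],[600,427,16],[495,405,16],[495,425,16]): print(proj(e,X).round(0))
E
```

```text
pos [494.7 414.7 180.8] yawY -83.12 tilt 0.03 F [-0.07 -0.11 -0.89] w 47.3 j [ 0.95  0.46 -0.01 -0.   -1.11  0.74] t 1.6
shift [array([0.0002, 0.0008, 0.1768]), array([-0.0003,  0.0004, -0.002 ])]
[319.59273364 216.06316492] 252
[320. 330.]
[319.  79.]
[330. 217.]
[306. 215.]
```

View pics/w1.png

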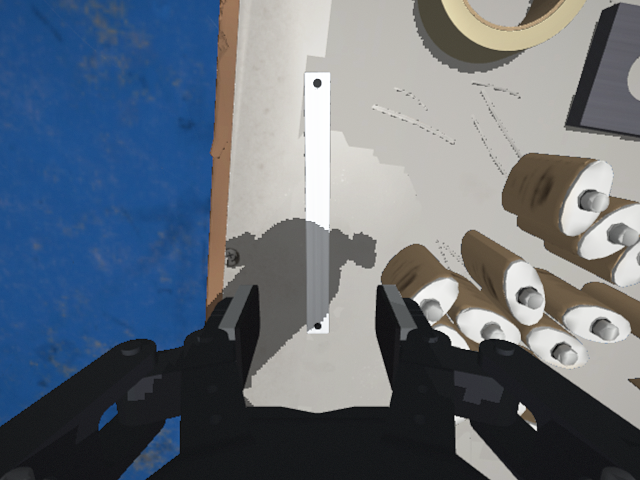

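The bar runs from (317,72) to (318,333), within about 2 px of the prediction and aligned with the tool, so I descend.

>>> {"api": "play_rows", "payload": {"travel": [[0,0,0.03],[0,0,0.03],[0,0,0.03],[0,0,0.03],[0,0,0.02],[0,0,0.015],[0,0,0.01],[0,0,0.007],[0,0,0.004],[0,0,0],[0,0,0]], "rotation": [[0,0,0],[0,0,0],[0,0,0],[0,0,0],[0,0,0],[0,0,0],[0,0,0],[0,0,0],[0,0,0],[0,0,0],[0,0,0]], "grip": [0.55,0.55,0.55,0.55,0.55,0.55,0.55,0.55,0.55,0.55,0.55]}}

```text
clock: 2.57
position: [495.4, 415.5, 6.1]
ee_rot: [0.998, 0.061, 0.001, -0.001]
contact_force: [-0.3, 0.6, 0.7]
gripper_width: 46.9
```

>>> {"api": "play_rows", "payload": {"travel": [[0,0,0],[0,0,0],[0,0,0],[0,0,0],[0,0,0],[0,0,0],[0,0,0],[0,0,0]], "rotation": [[0,0,0],[0,0,0],[0,0,0],[0,0,0],[0,0,0],[0,0,0],[0,0,0],[0,0,0]], "grip": [0.4,0.3,0.2,0.1,0,0,0,0]}}

```text
clock: 3.23
position: [495.4, 415.6, 6.5]
ee_rot: [0.998, 0.061, 0.001, -0.001]
contact_force: [-1.6, -0.9, 5.8]
gripper_width: 18.1
```

>>> {"api": "play_rows", "payload": {"travel": [[0,0,-0.005],[0,0,-0.015],[0,0,-0.03],[0,0,-0.03],[0,0,-0.03],[0,0,-0.03],[0,0,-0.03],[0,0,-0.02],[0,0,0],[0,0,0]], "rotation": [[0,0,0],[0,0,0],[0,0,0],[0,0,0],[0,0,0],[0,0,0],[0,0,0],[0,0,0],[0,0,0],[0,0,0]], "grip": [0,0,0,0,0,0,0,0,0,0]}}

```text
clock: 4.07
position: [494.6, 414.9, 195.6]
ee_rot: [0.998, 0.061, 0.0, -0.001]
contact_force: [-0.3, -0.1, -3.2]
gripper_width: 18.2
```

```bash
python3 - <<'E'
from h import *; from bench import arm,optics
s=arm.read_state(); plan(s,[483,-247,190],177.1)
d=optics.get_image("wrist"); cv2.imwrite("pics/w2.png",d["image"])
E
```

```text
pos [494.6 414.9 195.6] yawY -83.03 tilt 0.14 F [-0.28 -0.15 -3.18] w 18.2 j [ 0.95  0.44  0.01 -0.   -1.13  0.75] t 4.0667
shift [array([-0.0919,  0.6556,  0.004 ]), array([-0.0022,  0.0018,  1.7431])]
```

View pics/w2.png

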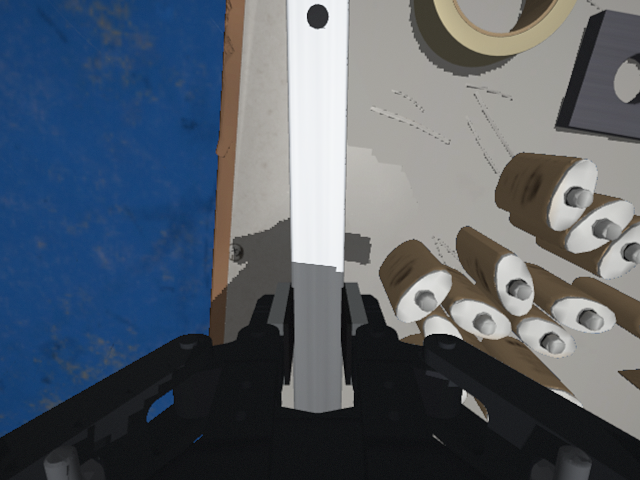

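The bar is held straight between the pads, with its end dot at (317,16). I carry it across now.

>>> {"api": "play_rows", "payload": {"travel": [[-0.002,0.014,0],[-0.004,0.028,0],[-0.0046,0.0328,0],[-0.0046,0.0328,0],[-0.0046,0.0328,0],[-0.0046,0.0328,0],[-0.0046,0.0328,0],[-0.0046,0.0328,0],[-0.0046,0.0328,0],[-0.0046,0.0328,0],[-0.0046,0.0328,0],[-0.0046,0.0328,0]], "rotation": [[0,0,0],[0,0,0],[0,0,0],[0,0,0],[0,0,0],[0,0,0],[0,0,0],[0,0,0],[0,0,0],[0,0,0],[0,0,0],[0,0,0]], "grip": [0,0,0,0,0,0,0,0,0,0,0,0]}}

```text
clock: 5.12
position: [486.4, 38.9, 193.0]
ee_rot: [0.998, 0.061, -0.002, 0.0]
contact_force: [0.7, -0.2, -1.6]
gripper_width: 17.8
```

>>> {"api": "play_rows", "payload": {"travel": [[-0.0046,0.0328,0],[-0.0046,0.0328,0],[-0.0046,0.0328,0],[-0.0046,0.0328,0],[-0.0046,0.0328,0],[-0.0046,0.0328,0],[-0.0046,0.0328,0],[-0.004,0.028,0],[-0.002,0.0144,0],[0,0,0]], "rotation": [[0,0,0],[0,0,0],[0,0,0],[0,0,0],[0,0,0],[0,0,0],[0,0,0],[0,0,0],[0,0,0],[0,0,0]], "grip": [0,0,0,0,0,0,0,0,0,0]}}

```text
clock: 5.95
position: [481.6, -235.9, 192.3]
ee_rot: [0.998, 0.059, -0.002, -0.001]
contact_force: [-0.3, -0.3, -2.2]
gripper_width: 18.3
```

>>> {"api": "play_rows", "payload": {"travel": [[0,0,0],[0,0,0],[0,0,0],[0,0,0],[0,0,0],[0,0,0],[0,0,0],[0,0,0]], "rotation": [[0,0,0.1],[0,0,0.11],[0,0,0.11],[0,0,0.11],[0,0,0.11],[0,0,0.11],[0,0,0.11],[0,0,0.11]], "grip": [0,0,0,0,0,0,0,0]}}

```text
clock: 6.62
position: [482.2, -232.4, 192.9]
ee_rot: [0.93, -0.368, -0.002, -0.0]
contact_force: [0.2, -0.5, -2.3]
gripper_width: 18.0
```

>>> {"api": "play_rows", "payload": {"travel": [[0,0,0],[0,0,0],[0,0,0],[0,0,0],[0,0,0],[0,0,0],[0,0,0],[0,0,0],[0,0,0],[0,0,0],[0,0,0]], "rotation": [[0,0,0.11],[0,0,0.11],[0,0,0.11],[0,0,0.11],[0,0,0.11],[0,0,0.11],[0,0,0.11],[0,0,0.1],[0,0,0],[0,0,0],[0,0,0]], "grip": [0,0,0,0,0,0,0,0,0,0,0]}}

```text
clock: 7.53
position: [483.0, -232.9, 193.9]
ee_rot: [-0.691, 0.723, 0.001, -0.0]
contact_force: [0.1, -0.8, -2.2]
gripper_width: 18.1
```

```bash
python3 - <<'E'
from h import *; from bench import arm,optics
s=arm.read_state(); plan(s,[483,-247,26.5],177.1)
d=optics.get_image("top"); cv2.imwrite("pics/t2.png",cv2.resize(d["image"][180:340,350:560],None,fx=3,fy=3))
E
```

```text
pos [ 483.  -232.9  193.9] yawY 177.44 tilt 0.11 F [ 0.12 -0.79 -2.19] w 18.1 j [-0.15  0.27 -0.26 -0.   -1.04  0.1 ] t 7.5333
shift [array([ 0.0143, -0.0008,  0.1674]), array([0.0014, 0.0014, 0.006 ])]
```

View pics/t2.png

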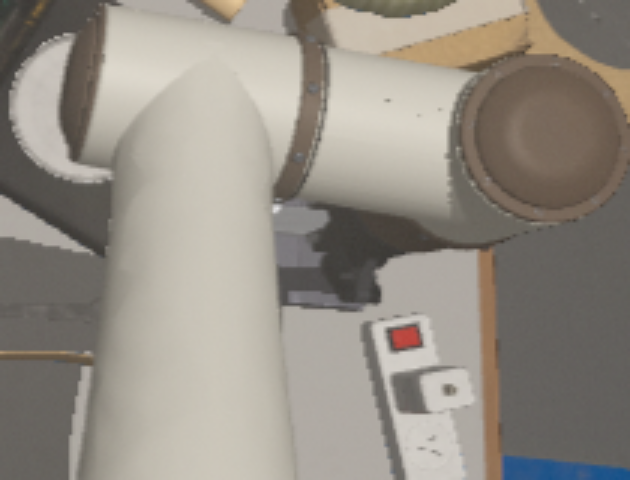

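>>> {"api": "play_rows", "payload": {"travel": [[0.0072,-0.0004,0.01],[0.0072,-0.0004,0.02],[0,0,0.03],[0,0,0.03],[0,0,0.03],[0,0,0.02],[0,0,0.01],[0,0,0.005],[0,0,0],[0,0,0]], "rotation": [[0.001,0.001,0.006],[0,0,0],[0,0,0],[0,0,0],[0,0,0],[0,0,0],[0,0,0],[0,0,0],[0,0,0],[0,0,0]], "grip": [0,0,0,0,0,0,0,0,0,0]}}

```text
clock: 8.42
position: [484.8, -248.1, 40.5]
ee_rot: [-0.688, 0.725, -0.001, 0.001]
contact_force: [-0.1, -0.1, -2.0]
gripper_width: 18.6
```

```bash
python3 - <<'E'
from h import *; from bench import arm,optics
s=arm.read_state(); plan(s,[483,-247,26.5],177.1)
d=optics.get_image("scene"); cv2.imwrite("pics/s2.png",cv2.resize(d["image"][260:440,330:540],None,fx=3,fy=3))
E
```

```text
pos [ 484.8 -248.1   40.5] yawY 176.99 tilt 0.18 F [-0.07 -0.13 -2.  ] w 18.6 j [-0.18  0.47 -0.42  0.   -0.68  0.12] t 8.4167
shift [array([-0.0011,  0.0019,  0.014 ]), array([-0.003 , -0.0006, -0.0019])]
```

View pics/s2.png

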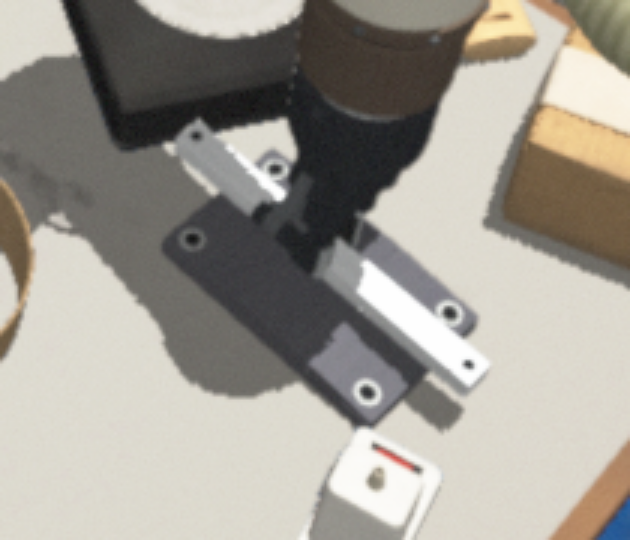

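The bar lies along the plate with about equal overhang at both ends. Its left end (190,130) appears close to the scale, so I check that clearance.

```bash
python3 - <<'E'
from h import *
for n in ["top1","scene1"]:
    d=np.load(n+".npz"); g=cv2.cvtColor(d["image"],cv2.COLOR_BGR2GRAY)
    m=(g<70).astype(np.uint8)*255; c=big(m,(305,155,430,270) if n=="top1" else (330,195,470,312))
    p=cv2.approxPolyDP(c,4,True)[:,0]
    for q in p: print(n,q,ray(d,q,55)[0,:2].round(0),ray(d,q,0)[0,:2].round(0))
    print([proj(d,x).round(0) for x in ([489,-138,36],[478,-138,20],[498,-138,20])])
E
```

```text
top1 [350 162] [732.  -6.] [750. -10.]
top1 [334 190] [657.  34.] [671.  32.]
top1 [344 183] [676.   9.] [691.   5.]
top1 [356 186] [669. -22.] [684. -27.]
top1 [341 202] [626.  15.] [639.  12.]
top1 [336 219] [581.  27.] [592.  25.]
top1 [329 219] [581.  45.] [592.  43.]
top1 [333 211] [602.  35.] [614.  33.]
top1 [327 210] [604.  50.] [616.  49.]
top1 [328 199] [633.  49.] [646.  47.]
top1 [313 217] [585.  86.] [596.  86.]
top1 [335 229] [555.  29.] [565.  27.]
top1 [372 174] [702. -63.] [719. -70.]
[array([400., 258.]), array([398., 263.]), array([398., 255.])]
scene1 [421 203] [721. -23.] [769.   6.]
scene1 [352 215] [595.  54.] [635.  88.]
scene1 [360 227] [583.  21.] [622.  52.]
scene1 [345 217] [581.  60.] [620.  95.]
scene1 [337 220] [564.  66.] [602. 101.]
scene1 [370 309] [ 449. -125.] [ 480. -102.]
scene1 [462 288] [ 603. -213.] [ 643. -196.]
scene1 [463 273] [ 633. -194.] [ 675. -175.]
[array([389., 306.]), array([385., 315.]), array([392., 309.])]
```

The nearest scale face is about 22 mm from the bar end, so it is clear. I set the bar down.

>>> {"api": "play_rows", "payload": {"travel": [[-0.001,0.0015,0.004],[0,0,0.004],[0,0,0.002],[0,0,0.001],[0,0,0.001],[0,0,0],[0,0,0]], "rotation": [[-0.003,0,-0.002],[0,0,0],[0,0,0],[0,0,0],[0,0,0],[0,0,0],[0,0,0]], "grip": [0,0,0,0,0,0,0]}}

```text
clock: 9.05
position: [482.6, -246.7, 27.7]
ee_rot: [-0.689, 0.725, 0.001, -0.001]
contact_force: [-0.2, 0.4, -2.2]
gripper_width: 17.8
```

>>> {"api": "play_rows", "payload": {"travel": [[0,0,0.001],[0,0,0.001],[0,0,0],[0,0,0]], "rotation": [[0,0,0],[0,0,0],[0,0,0],[0,0,0]], "grip": [0,0,0,0]}}

```text
clock: 9.38
position: [482.7, -246.7, 26.5]
ee_rot: [-0.689, 0.725, 0.0, -0.001]
contact_force: [-0.6, 1.2, 5.6]
gripper_width: 18.0
```

The force rose from -2 to +5.6 N, so the bar is down. I release and lift.

>>> {"api": "play_rows", "payload": {"travel": [[0,0,0],[0,0,0],[0,0,0],[0,0,0],[0,0,0],[0,0,0],[0,0,0]], "rotation": [[0,0,0],[0,0,0],[0,0,0],[0,0,0],[0,0,0],[0,0,0],[0,0,0]], "grip": [0.25,0.3,0.35,0.4,0.45,0.5,0.5]}}

```text
clock: 9.97
position: [482.5, -246.7, 25.6]
ee_rot: [-0.689, 0.725, 0.001, -0.001]
contact_force: [-0.6, 0.3, -0.4]
gripper_width: 42.8
```

>>> {"api": "play_rows", "payload": {"travel": [[0,0,-0.004],[0,0,-0.01],[0,0,-0.02],[0,0,-0.03],[0,0,-0.03],[0,0,-0.02],[0,0,0],[0,0,0],[0,0,0],[0,0,0]], "rotation": [[0,0,0],[0,0,0],[0,0,0],[0,0,0],[0,0,0],[0,0,0],[0,0,0],[0,0,0],[0,0,0],[0,0,0]], "grip": [0.5,0.5,0.5,0.5,0.5,0.5,0,0,0,0]}}

```text
clock: 10.8
position: [481.8, -246.5, 138.8]
ee_rot: [-0.689, 0.725, 0.002, -0.001]
contact_force: [0.0, 0.7, -0.1]
gripper_width: -0.1
```

```bash
python3 - <<'E'
from h import *; from bench import arm,optics
s=arm.read_state(); a=np.radians(87.1); plan(s,np.array([483,-247,60])+82*np.array([np.cos(a),np.sin(a),0]),177.1)
d=optics.get_image("wrist"); cv2.imwrite("pics/w3.png",d["image"])
H=d["hand_eye"]; T=np.eye(4); T[:3,:3]=Ro.from_quat(s["ee_rot"]).as_matrix(); T[:3,3]=s["position"]; C=np.linalg.inv(T@H)
np.savez("w3.npz",image=d["image"],depth=d["depth"],camera_matrix=d["camera_matrix"],R=C[:3,:3],t=C[:3,3])
E
```

```text
pos [ 481.8 -246.5  138.8] yawY 177.07 tilt 0.22 F [ 0.04  0.7  -0.08] w -0.1 j [-0.17  0.33 -0.33 -0.   -0.92  0.12] t 10.8
shift [array([-0.0815, -0.0015,  0.0789]), array([ 0.0039,  0.0005, -0.0006])]
```

View pics/w3.png

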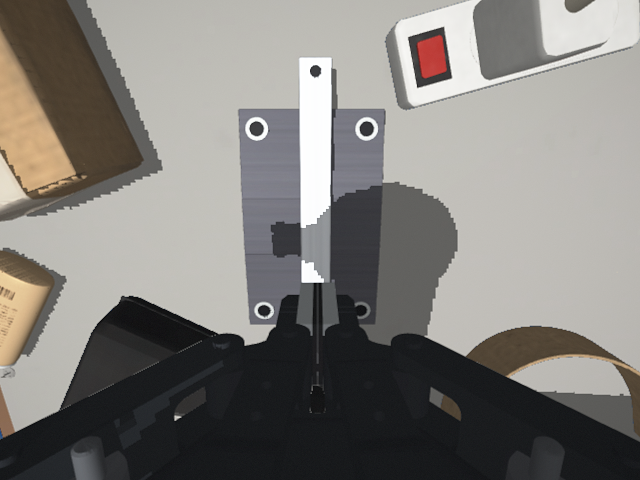

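The bar lies on the middle of the plate: its dot is at (315,71) and the screw holes are at (256,128), (367,128), (264,310) and (361,310). I check this numerically.

```bash
python3 - <<'E'
from h import *
d=np.load("w3.npz")
print(ray(d,[[256,128],[367,128],[264,310],[361,310]],15.7).round(1), ray(d,[[256,128],[367,128],[264,310],[361,310]],15.7).mean(0))
print("dot,end",ray(d,[[315.5,71],[316,58]],36).round(1))
E
```

```text
[[ 518.6 -317.5   15.7]
 [ 443.8 -313.7   15.7]
 [ 525.2 -183.    15.7]
 [ 450.6 -179.    15.7]] [ 484.55385748 -248.27229918   15.7       ]
dot,end [[ 476.8 -348.1   36. ]
 [ 476.2 -355.2   36. ]]
```

>>> {"api": "play_rows", "payload": {"travel": [[-0.02,0,0],[-0.03,0,0],[-0.0326,0,0.01],[0,0,0.03],[0,0,0.03],[0,0,0.02],[0,0,0.005],[0,0,0],[0,0,0]], "rotation": [[0.003,0,0],[0,0,0],[0,0,0],[0,0,0],[0,0,0],[0,0,0],[0,0,0],[0,0,0],[0,0,0]], "grip": [0,0,0,0,0,0,0,0,0]}}

```text
clock: 11.6
position: [487.4, -164.4, 44.9]
ee_rot: [-0.689, 0.725, -0.001, 0.0]
contact_force: [0.3, -0.8, 0.9]
gripper_width: 0.1
```

>>> {"api": "play_rows", "payload": {"travel": [[0,0,0.002],[0,0,0.002],[0,0,0.002],[0,0,0.002],[0,0,0],[0,0,0]], "rotation": [[0,0,0],[0,0,0],[0,0,0],[0,0,0],[0,0,0],[0,0,0]], "grip": [0,0,0,0,0,0]}}

```text
clock: 12.1
position: [487.0, -164.3, 36.8]
ee_rot: [-0.689, 0.725, -0.001, 0.0]
contact_force: [0.5, -0.2, -0.2]
gripper_width: 0.1
```

>>> {"api": "play_rows", "payload": {"travel": [[0,0,0.001],[0,0,0.001],[0,0,0.001],[0,0,0.001],[0,0,0.001],[0,0,0],[0,0,0]], "rotation": [[0,0,0],[0,0,0],[0,0,0],[0,0,0],[0,0,0],[0,0,0],[0,0,0]], "grip": [0,0,0,0,0,0,0]}}

```text
clock: 12.68
position: [487.0, -164.2, 31.6]
ee_rot: [-0.689, 0.725, -0.0, 0.0]
contact_force: [0.0, 0.8, 0.9]
gripper_width: 0.2
```

>>> {"api": "play_rows", "payload": {"travel": [[0,0,0.001],[0,0,0.001],[0,0,0],[0,0,0]], "rotation": [[0,0,0],[0,0,0],[0,0,0],[0,0,0]], "grip": [0,0,0,0]}}

```text
clock: 13.02
position: [487.2, -164.2, 31.0]
ee_rot: [-0.689, 0.725, -0.001, 0.0]
contact_force: [-2.9, 2.8, 10.1]
gripper_width: 0.3
```

There is firm 10 N contact at the expected drop of about 5 mm. I hold and verify the tilt in the image.

>>> {"api": "play_rows", "payload": {"travel": [[0,0,0],[0,0,0]], "rotation": [[0,0,0],[0,0,0]], "grip": [0,0]}}

```text
clock: 13.18
position: [487.2, -164.2, 31.0]
ee_rot: [-0.689, 0.725, -0.001, 0.001]
contact_force: [-2.3, 2.4, 9.5]
gripper_width: -0.4
```

```bash
python3 - <<'E'
from h import *; from bench import arm,optics
d=optics.get_image("scene"); cv2.imwrite("pics/s3.png",cv2.resize(d["image"][260:440,330:540],None,fx=3,fy=3))
print([(proj(d,x)-[330,260]).round(1)*3 for x in ([477,-345,36],[477,-345,44.6])])
E
```

```text
[array([449.4, 370.2]), array([452.4, 362.7])]
```

View pics/s3.png

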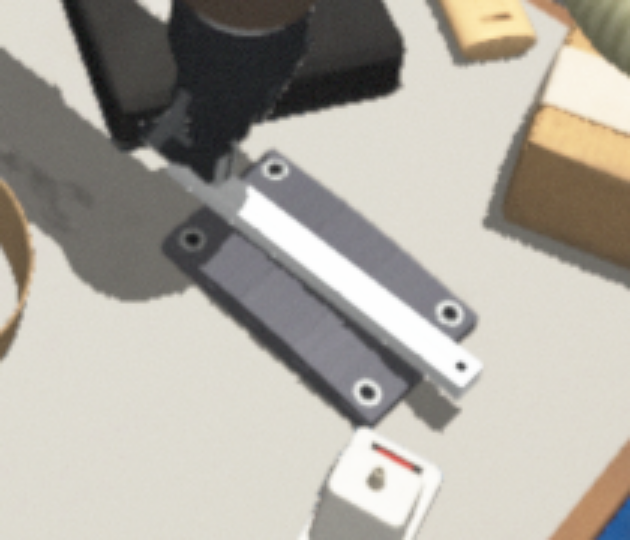

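The bar is tilted left, with its right end raised (dot at (460,366)). I lift off and go to the right end.

>>> {"api": "play_rows", "payload": {"travel": [[0,0,-0.001],[0,0,-0.003],[0,0,-0.006],[0,0,-0.015],[0,0,-0.02],[0.02,0,0],[0.034,0,0],[0.036,0,0],[0.034,0,0],[0.03,0,0],[0.01,0,0],[0,0,0]], "rotation": [[0,0,0],[0,0,0],[0,0,0],[0,0,0],[0,0,0],[0,0,0],[0,0,0],[0,0,0],[0,0,0],[0,0,0],[0,0,0],[0,0,0]], "grip": [0,0,0,0,0,0,0,0,0,0,0,0]}}

```text
clock: 14.23
position: [478.0, -330.2, 74.4]
ee_rot: [-0.688, 0.726, -0.0, 0.0]
contact_force: [-1.3, -0.1, 0.7]
gripper_width: -0.2
```

```bash
python3 - <<'E'
from h import *; from bench import arm,optics
s=arm.read_state(); plan(s,[478,-328,38],177)
d=optics.get_image("scene"); cv2.imwrite("pics/s4.png",cv2.resize(d["image"][260:440,330:540],None,fx=3,fy=3))
E
```

```text
pos [ 478.  -330.2   74.4] yawY 176.87 tilt 0.06 F [-1.33 -0.14  0.67] w -0.2 j [-0.33  0.47 -0.3  -0.   -0.8   0.27] t 14.2333
shift [array([-0.0022,  0.0002,  0.0364]), array([-0.0011, -0.0001, -0.0023])]
```

View pics/s4.png

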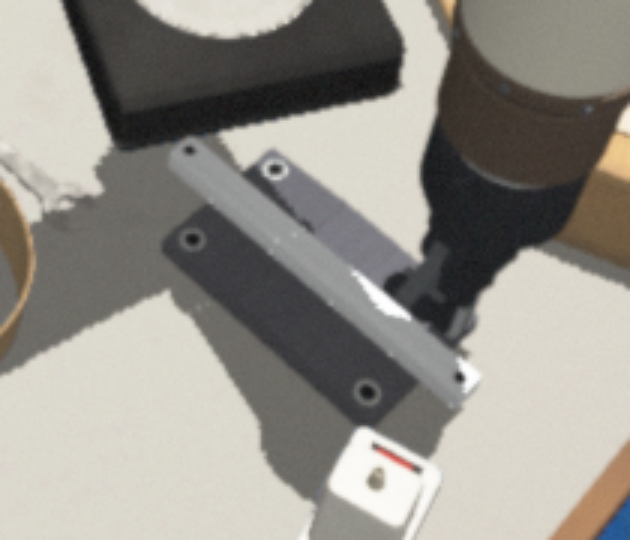

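The bar has tipped back level, with dots at (188,149) and (459,377) in the crop. I locate it again from the dots.

```bash
python3 - <<'E'
from h import *
d=np.load("scene1.npz"); p=ray(d,[[392.7,309.7],[483,385.7]],36); print(p.round(1),p.mean(0).round(1),np.linalg.norm(p[0]-p[1]))
h=ray(d,[[330+192/3,260+238/3],[330+275/3,260+169/3],[330+368/3,260+392/3],[330+450/3,260+312/3]],15.7);print(h.round(1),h.mean(0).round(1))
E
```

```text
[[ 487.9 -147.    36. ]
 [ 477.3 -351.2   36. ]] [ 482.6 -249.1   36. ] 204.4629487554688
[[ 452.8 -182.1   15.7]
 [ 526.3 -186.6   15.7]
 [ 445.6 -316.8   15.7]
 [ 519.9 -320.3   15.7]] [ 486.1 -251.4   15.7]
```

>>> {"api": "play_rows", "payload": {"travel": [[0,0,0.01],[0,0,0.014],[0,0,0.01],[0,0,0.002],[0,0,0.001],[0,0,0.001],[0,0,0.001],[0,0,0.001],[0,0,0.001],[0,0,0.001],[0,0,0],[0,0,0]], "rotation": [[0,0,0],[0,0,0],[0,0,0],[0,0,0],[0,0,0],[0,0,0],[0,0,0],[0,0,0],[0,0,0],[0,0,0],[0,0,0],[0,0,0]], "grip": [0,0,0,0,0,0,0,0,0,0,0,0]}}

```text
clock: 15.28
position: [478.9, -328.3, 33.0]
ee_rot: [-0.689, 0.725, -0.001, 0.001]
contact_force: [-0.0, -0.8, 2.2]
gripper_width: -0.2
```

>>> {"api": "play_rows", "payload": {"travel": [[0,0,0.001],[0,0,0],[0,0,0]], "rotation": [[0,0,0],[0,0,0],[0,0,0]], "grip": [0,0,0]}}

```text
clock: 15.53
position: [478.9, -328.2, 31.9]
ee_rot: [-0.689, 0.725, -0.001, 0.0]
contact_force: [0.0, -2.6, 1.2]
gripper_width: -0.0
```

>>> {"api": "play_rows", "payload": {"travel": [[0,0,0.001],[0,0,0.001],[0,0,0],[0,0,0],[0,0,0]], "rotation": [[0,0,0],[0,0,0],[0,0,0],[0,0,0],[0,0,0]], "grip": [0,0,0,0,0]}}

```text
clock: 15.95
position: [479.0, -328.3, 31.6]
ee_rot: [-0.689, 0.725, -0.001, 0.0]
contact_force: [-2.6, 0.8, 11.6]
gripper_width: -0.1
```

There is firm contact at 11.6 N with the same drop. I hold briefly, lift off and move clear so the top camera can see.

>>> {"api": "play_rows", "payload": {"travel": [[0,0,0],[0,0,0],[0,0,-0.001],[0,0,-0.003],[0,0,-0.006],[0,0,-0.015],[0,0,-0.03],[0,0,-0.035],[0,0,-0.035],[0,0,-0.03],[0,0,0],[0,0,0]], "rotation": [[0,0,0],[0,0,0],[0,0,0],[0,0,0],[0,0,0],[0,0,0],[0,0,0],[0,0,0],[0,0,0],[0,0,0],[0,0,0],[0,0,0]], "grip": [0,0,0,0,0,0,0,0,0,0,0,0]}}

```text
clock: 16.95
position: [479.1, -328.0, 186.7]
ee_rot: [-0.689, 0.725, -0.002, 0.002]
contact_force: [-0.2, 1.0, -0.6]
gripper_width: -0.0
```

>>> {"api": "play_rows", "payload": {"travel": [[-0.03,0,-0.005],[-0.04,0,0],[-0.04,0,0],[-0.04,0,0],[-0.04,0,0],[-0.04,0,0],[-0.04,0,0],[-0.04,0,0],[-0.03,0,0],[-0.01,0,0],[0,0,0],[0,0,0]], "rotation": [[0,0,0],[0,0,0],[0,0,0],[0,0,0],[0,0,0],[0,0,0],[0,0,0],[0,0,0],[0,0,0],[0,0,0],[0,0,0],[0,0,0]], "grip": [0,0,0,0,0,0,0,0,0,0,0,0]}}

```text
clock: 17.95
position: [495.4, 21.6, 188.4]
ee_rot: [-0.689, 0.725, 0.0, -0.001]
contact_force: [-1.0, -0.7, 0.1]
gripper_width: 0.1
```

```bash
python3 - <<'E'
from h import *; from bench import arm,optics
print(arm.read_state()["position"],arm.read_state()["contact_force"])
a=optics.get_image("top"); b=optics.get_image("scene"); np.savez("s5.npz",**b)
cv2.imwrite("pics/f.png",np.hstack([cv2.resize(a["image"][200:340,240:500],(390,210)),cv2.resize(b["image"][260:440,330:540],(410,351))[:210]]) if 0 else np.vstack([cv2.resize(a["image"][215:315,380:500],(360,300)),cv2.resize(b["image"][290:410,380:524],(360,300))]))
E
```

```text
[495.4135018   21.55297444 188.44141751] [-0.98599064 -0.71869782  0.09596887]
```

View pics/f.png

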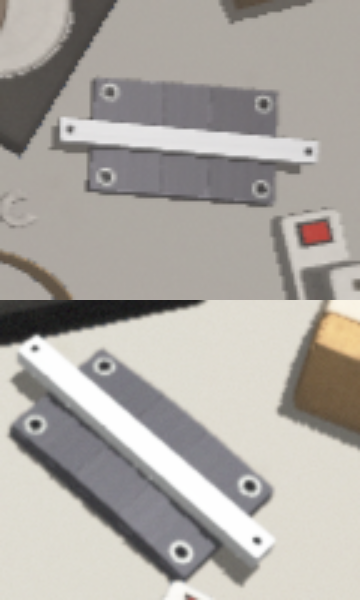

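The final view shows the bar level and centred, with its scene dots within 1–2 px of where they were after the first press. The plate and the spanner tip look unmoved.

```bash
python3 -c "
from h import *
from bench import workorder
d=np.load('s5.npz');p=ray(d,[[394,309.2],[482.8,386.4]],36);print(p.round(1),p.mean(0).round(1))
h=ray(d,[[394,339.6],[421.6,316.2],[452.4,390.8],[480,364.4]],15.7);print(h.mean(0).round(1))
g=cv2.cvtColor(d['image'],cv2.COLOR_BGR2GRAY)
print(workorder.job_done())"
```

```text
[[ 490.4 -147.9   36. ]
 [ 476.  -351.7   36. ]] [ 483.2 -249.8   36. ]
[ 485.8 -251.5   15.7]
the job is handed in; nothing more can be done
None
```

The straightedge is lying along the cover plate after both presses, and I handed the job in at about 18 s. The hand-in gives no verdict.

- **Laying:** I gripped the bar at its middle, set it on the crest and let go. It measured about 3 mm off centre each way.
- **Left press:** about 82 mm left of the bar's middle, it rocked down about 5 mm and stopped firm at about 10 N. The image showed the right end raised. It then tipped back level.
- **Right press:** about 80 mm right, it moved freely at 1–2 N, then stopped firm at 11.6 N with about the same drop. I judged this tilt from force and height only, with no picture taken during the press.
- **Final check:** the bar's middle is at (483, -250) mm and the cover's at (486, -251.5) mm, so about 3 mm apart, with the bar level and the gripper clear. The same camera showed no movement of the cover between the two presses. The first measurement, from the other camera, put the cover at (483, -247), about 5 mm away, which I put down mostly to calibration.
- **Flange and spanner:** I made no contact with either but did not re-measure them.

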